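# Back off the ratchet clamp from a glued transformer core

### The arm

A 6-joint arm with a two-finger parallel gripper is mounted at the origin on the work surface. World frame = base frame: x ahead of the robot, y to its left, z up, the work surface at z = 0. Lengths are in m, angles in rad, forces in N, time in s.
With the tool pointing down it reaches from about 0.25 to 0.725 m from the base axis. Payload 4 kg.
Tool frame: the origin (TCP) lies between the finger pads; the fingertips stand 25 mm ahead of it and the grasp point (between the pads) lies 6 mm ahead of it; z points along the fingers, y is the line along which they close (so a half turn about z gives the same grasp; the last joint's range is limited). The gripper opens to 85 mm and grips with 20 to 120 N. Pads are 22 mm wide; open, the fingers measure 114 mm over their backs; the gripper's body (76 mm by 85 mm) begins 54 mm behind the grasp point. The pads swing forward as they close: fully open they stand 13 mm farther back than shut.
Start: joints at [1.236, 0.241, 0.005, 1.335, 0, 1.571], TCP at [0.164, 0.472, 0.233] pointing down, gripper open.
Joint ranges: [-2.72, 2.72], [-1.05, 1.87], [-1.09, 1.28], [-1.99, 2.15], [-1.42, 1.44], [-3.14, 3.14]. Speed limits (rad/s): [2.79, 2.79, 3.14, 3.14, 3.14, 3.14].

### API

Orientations are given as a unit quaternion [x, y, z, w].
In Python, from workcell import bot gives the robot as it stands. The module is installed in compiled form; this text tells all that it offers.
- The arm moves only by the shell command python3 -m pendant 'ROWS'. ROWS is JSON, one flat list of numbers, 7 for each row, row after row: the shift along the tool's x, y, z normalised to -1 to 1, where 1 is 0.5 m, then the turn, a rotation vector about the tool's x, y, z normalised to -1 to 1, where 1 is 180 degrees, then the opening, from 0 (shut) to 1 (fully open). In form: [tx, ty, tz, ax, ay, az, fingers, tx, ty, tz, ax, ay, az, fingers, ...]. A call has exactly 10 rows; each row is the pose to reach, as a shift and turn from the pose commanded when the call began, along the tool's axes at that moment, turning the shorter way round; what a row does not reach only later rows make up. A row lasts 1/12 s, in which the tool goes at most 41.7 mm and 7.16 degrees, less where a joint would pass 70% of its speed; a pose out of reach is approached as far as the arm can. A call with a number of a shift or a turn outside -1 to 1 is refused whole. A call with a gripper value outside its range is refused whole. The fingers move at their own pace and stop on an object; the grip force is fixed at half the most. Time passes only in rows, so rows that repeat a pose let the fingers close, or fill a call up. It gives the time, the measured TCP pose, the force, the opening and the grip force at its end, in the units of the state.
- bot.get_obs(): the state, without advancing time (a new reading comes with each control period).
- bot.camera(name): name is "side" or "top"; returns a dict with "pixels" (420x560x3 uint8, red, green, blue), "mtx" (3x3 intrinsics, pixels), "cam_to_world" (4x4, takes a point from camera to world coordinates). Camera axes: x right, y up, looking along -z (the intrinsics and any distortion apply to the point x, -y, -z); pixel columns grow to the right and rows downward; lengths in m; the calibration is good to about 2 mm. A picture is of the moment at which its call begins. There is no depth.
- bot.job_done(): hands the job in; it is judged then, once.
The state is a dict: "clock": time; "joint_pos": joint angles; "joint_vel": joint speeds; "tau": joint torques, N m; "eef_pos": TCP position; "tool_rot": TCP orientation; "ft_force": force on the tool from outside, world axes, zero at the start; "ft_torque": the same for the moment, N m; "grip_width": finger opening in m; "grasp_force": force on a finger pad.
Only numpy, scipy, OpenCV 4.12 (cv2) and the standard library are available. Lean on these libraries where they do the work, as an engineer would, in place of code of your own. Each camera call takes 0.05 s, during which the arm holds its last target. There are 200 camera calls.

### The job

The transformer core in the bench bar clamp has set and is ready to be freed. With the fingertips, press down the ratchet release tab in the pocket of the sliding jaw and, keeping it pressed, push the jaw back along its bar until it rests against the stop block; then let go and move clear. Pick nothing up: leave the core standing where it is on the bar and do not disturb the other things on the desk.

Things in the scene. Friction and masses are not known exactly. Their poses are not given: they have to be found in the camera images.
- clamp: Fixed cast-iron and steel bar clamp on the desk. Origin: on the desk top, under the bar's centre line. The bar (40 mm wide, underside 16 mm and top 34 mm above the desk) runs along the clamp's own y, from y = -115 to +175 mm. At the -y end stands the fixed jaw (56 mm wide in x, y = -105 to -85 mm, top 94 mm above the desk). Ratchet teeth stand on the bar's +x side.
- jaw (a joint): Travel of the sliding jaw along the bar towards the clamp's +y, in m: 0 = closed on the core, grows as the jaw is pushed back towards the stop block. It slides with about 3 N of friction while the release is pressed; with the release up its ratchet lets it move only towards the core.
- jaw_plate (a point): Top centre of the jaw plate's face towards the core, 94 mm above the desk. The jaw carriage is 82 mm long: this plate (56 mm wide, 12 mm thick) at its core side, a heel wall (46 mm wide, 10 mm thick, top 92 mm above the desk) at its stop side, and between them a pocket 60 mm long, open above and to both sides, with the release tab in it. Axes as the clamp's.
- release (a joint): How far the release tab is pressed down, in m: 0 = up, 0.009 = bottomed. The ratchet is free of the teeth when pressed more than about 0.0055. A spring (about 2.5 N at the start, 5.6 N at the bottom) lifts it again when let go; it may stay part way down if it comes up under a tooth, which is fine.
- release_top (a point): Centre of the ribbed steel release tab's flat upper face, mid-pocket; moves with jaw and tab. The tab is 50 mm long along the bar, and reaches 22 mm to the clamp's -x and 30 mm to +x of this point; when up it is 64 mm above the desk. The pocket's end faces (jaw plate, heel wall) lie 30 mm from this point along the clamp's -y and +y. Axes as the clamp's.
- jaw_heel (a point): Centre of the heel wall's outer face, 45 mm above the desk: the face that meets the stop block. Axes as the clamp's.
- stop_face (a point): Point on the stop block's face towards the jaw, 45 mm above the desk. The stop is a dark iron block fixed on the bar, 56 mm wide, 16 mm thick, top 62 mm above the desk, with a thumb screw on it up to 79 mm; its place along the bar varies. The jaw is fully back when point jaw_heel meets this point. Axes as the clamp's.
- core: The glued transformer core, a loose laminated steel block 44 mm (x) x 56 mm (y) x 50 mm tall with a copper winding bulging to 67 mm in x; it stands on the bar between the jaws, its top 84 mm above the desk. Origin: centre of its underside. To be left standing.
- tube: Bystander: a glass valve with a black base, 38 mm across and 96 mm tall, standing near the clamp. Origin: centre of its underside.
- strip: Bystander: a black bakelite terminal strip with two rows of brass screws, 22 x 80 x 17 mm, lying near the clamp. Origin: centre of its underside.
- bracket: Bystander: a steel angle bracket, 40 x 50 mm foot, 45 mm tall, standing near the clamp. Origin: centre of its underside.
- dial: Bystander: a chrome dial knob, 44 mm across and 22 mm tall, near the clamp. Origin: centre of its underside.
- spool: Bystander: a copper wire spool, 56 mm across and 44 mm tall, on the left of the desk. Origin: centre of its underside.
- screwdriver: Bystander: a screwdriver 190 mm long lying on the right of the desk, handle to its own -x. Origin: on its underside.

How it is judged:
By the outcome, as a careful person would: the job done as asked, in the order asked, and still so for the second after the job is handed in, with the robot touching nothing.
It also fails if it takes over 38 s, if anything falls off the work surface, if the arm or the gripper's body presses on something with over 40 N, if the wrist force passes 120 N, or if a joint passes its speed limit or range.

## Working session

There is one attempt and no reset: what is moved stays moved. The work goes in short steps, Python scripts to look and compute and a shell command to move; the robot and the scene stay as the last step left them, time stands still between calls to the robot, and variables do not carry over. Pictures are saved under pics/ and viewed, at most 10 in all, crops included, and the job is handed in when it is done.

```bash
mkdir -p pics; python3 - <<'E'
from workcell import bot
import cv2,numpy as np
o=bot.get_obs();print(o['clock'],o['eef_pos'],o['tool_rot'],o['grip_width'])
for n in('top','side'):
    c=bot.camera(n);cv2.imwrite(f'pics/{n}0.png',c['pixels'][:,:,::-1]);print(n,c['mtx'].tolist(),np.round(c['cam_to_world'],4).tolist(),c.keys())
E
```

```text
0.0 [0.16408659 0.47164533 0.23161075] [ 1.66595362e-01  9.86024804e-01 -1.02285909e-03 -1.60822226e-04] 0.08512875858983227
top [[403.34138961385634, 0.0, 280.9162565140503], [0.0, 403.34138961385634, 209.5878488478048], [0.0, 0.0, 1.0]] [[-0.0273, 0.9966, -0.0775, 0.4548], [-0.9996, -0.0281, -0.0086, -0.005], [-0.0108, 0.0772, 0.997, 1.0973], [0.0, 0.0, 0.0, 1.0]] dict_keys(['pixels', 'mtx', 'cam_to_world'])
side [[464.6967105288902, 0.0, 279.62777808583996], [0.0, 464.6967105288902, 211.01642357119027], [0.0, 0.0, 1.0]] [[0.8495, 0.3646, -0.3814, 0.1122], [-0.5276, 0.5882, -0.6128, -0.7155], [0.0009, 0.7218, 0.6921, 0.8688], [0.0, 0.0, 0.0, 1.0]] dict_keys(['pixels', 'mtx', 'cam_to_world'])
```

View pics/top0.png

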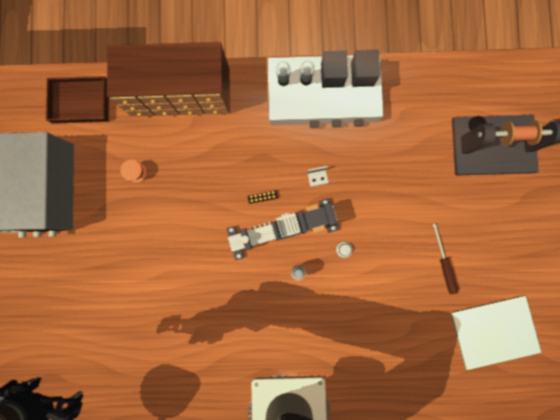

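View pics/side0.png

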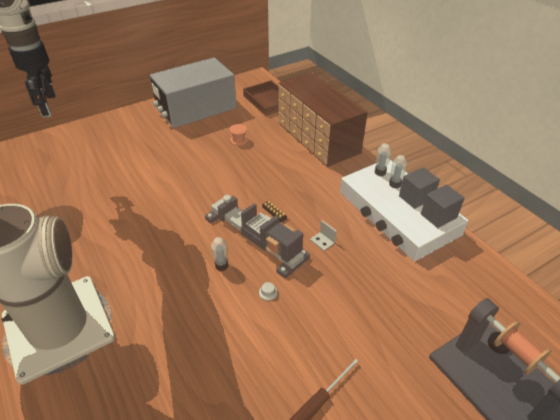

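The top view shows the clamp from about (330,214), with the fixed jaw and core, to (237,242), with the stop. The tube is at (298,272), the dial (344,250), the strip (263,197) and the bracket (318,176). Next I'll enlarge the clamp in both views.

```bash
python3 - <<'E'
import cv2
a=cv2.imread('pics/top0.png')[185:285,215:355];b=cv2.imread('pics/side0.png')[185:305,195:345]
cv2.imwrite('pics/topc.png',cv2.resize(a,None,fx=5.5,fy=5.5,interpolation=cv2.INTER_CUBIC))
cv2.imwrite('pics/sidec.png',cv2.resize(b,None,fx=5,fy=5,interpolation=cv2.INTER_CUBIC))
E
```

```text
(no output)
```

View pics/topc.png

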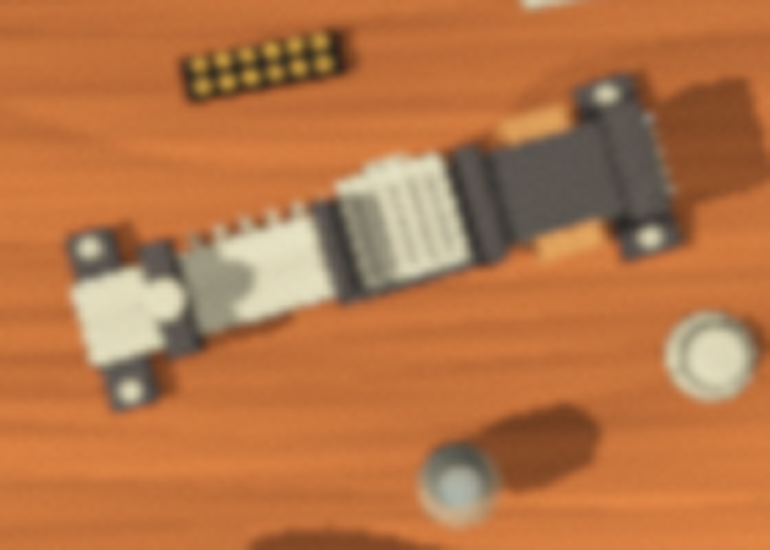

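View pics/sidec.png

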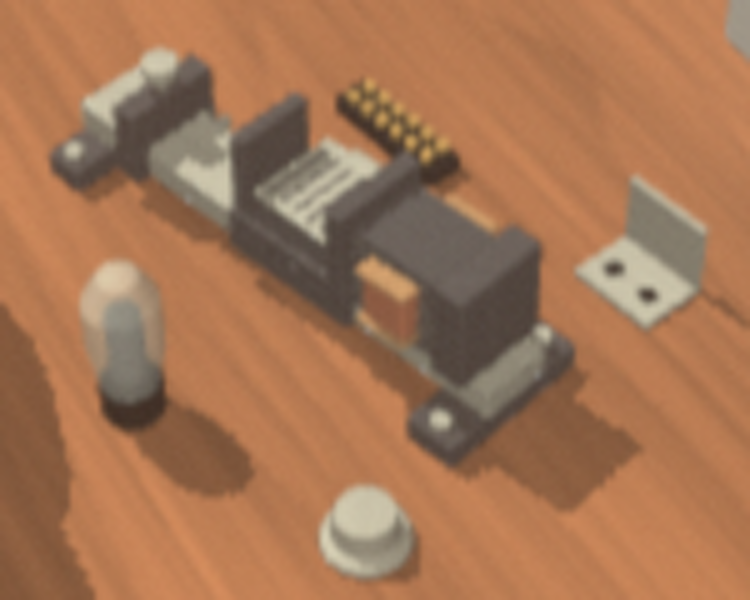

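In the crops, the jaw plate top spans (458..487,150) to (478..505,258). The heel wall top spans (316..335,203) to (340..360,298). The tab lies between (338,182), (440,155), (470,262) and (365,287), and the stop top's edge facing the jaw runs (172,245)-(200,348). I'll cast rays for these.

```bash
cat > h.py <<'E'
import numpy as np
C={'top':(np.array([[403.341,0,280.916],[0,403.341,209.588],[0,0,1]]),np.array([[-0.0273,0.9966,-0.0775,0.4548],[-0.9996,-0.0281,-0.0086,-0.005],[-0.0108,0.0772,0.997,1.0973]]),5.5,(215,185)),
'side':(np.array([[464.697,0,279.628],[0,464.697,211.016],[0,0,1]]),np.array([[0.8495,0.3646,-0.3814,0.1122],[-0.5276,0.5882,-0.6128,-0.7155],[0.0009,0.7218,0.6921,0.8688]]),5,(195,185))}
def ray(n,p,z,crop=True):
    K,T,s,o=C[n]; p=np.array(p,float)
    if crop: p=(p+.5)/s-.5+o
    d=np.linalg.inv(K)@[p[0],p[1],1]; d=T[:,:3]@[d[0],-d[1],-d[2]]
    return T[:,3]+d*(z-T[2,3])/d[2]
E
python3 - <<'E'
from h import *
P={'top':dict(plate_core_a=((489,148),.094),plate_core_b=((509,255),.094),plate_pk_a=((458,150),.094),plate_pk_b=((482,263),.094),
 heel_in_a=((337,202),.092),heel_in_b=((361,296),.092),heel_out_a=((316,206),.092),heel_out_b=((340,303),.092),
 stop_j_a=((172,243),.062),stop_j_b=((203,350),.062),stop_o_a=((142,246),.062),
 fix_in_a=((595,108),.094),fix_in_b=((622,232),.094),fix_out_a=((640,100),.094),fix_out_b=((668,218),.094),tube=((457,470),.09),dial=((712,355),.022)),
'side':dict(heel_out_a=((296,94),.092),heel_in_a=((308,98),.092),heel_out_b=((233,135),.092),plate_pk_a=((405,153),.094),plate_core_a=((420,162),.094),plate_pk_b=((329,202),.094),
 stop_j_a=((212,72),.062),stop_j_b=((131,117),.062),tab1=((325,138),.064),tab2=((255,190),.064))}
for n in P:
  for k,(p,z) in P[n].items(): print(n,k,np.round(1000*ray(n,p,z)[:2],1))
E
```

```text
top plate_core_a [526.4 -52.5]
top plate_core_b [477.8 -60. ]
top plate_pk_a [525.9 -38.4]
top plate_pk_b [474.5 -47.7]
top heel_in_a [504.   17.1]
top heel_in_b [461.2   7.3]
top heel_out_a [502.4  26.6]
top heel_out_b [458.3  16.9]
top stop_j_a [488.4  95.3]
top stop_j_b [438.3  81.9]
top stop_o_a [487.4 109.3]
top fix_in_a [ 543.3 -101.1]
top fix_in_b [ 486.7 -111.3]
top fix_out_a [ 546.3 -121.6]
top fix_out_b [ 492.5 -132.3]
top tube [381.9 -33.7]
top dial [ 428.6 -160.1]
side heel_out_a [500.6  28.7]
side heel_in_a [504.2  23.1]
side heel_out_b [460.4  19.4]
side plate_pk_a [523.4 -36.7]
side plate_core_a [526.3 -45.6]
side plate_pk_b [476.1 -45.9]
side stop_j_a [487.   94.8]
side stop_j_b [436.3  86.5]
side tab1 [511.   19.8]
side tab2 [463.6   6.1]
```

Clamp yaw is about 14.7°. The pocket middle is at about (491,-14) mm and the travel is about 69 mm. I'll shut the fingers, line tool y up with the bar and move above the pocket.

```bash
python3 -m pendant '[-0.937,-0.703,0.1,0,0,-0.188,0,-0.937,-0.703,0.1,0,0,-0.188,0,-0.937,-0.703,0.1,0,0,-0.188,0,-0.937,-0.703,0.1,0,0,-0.188,0,-0.937,-0.703,0.1,0,0,-0.188,0,-0.937,-0.703,0.1,0,0,-0.188,0,-0.937,-0.703,0.1,0,0,-0.188,0,-0.937,-0.703,0.1,0,0,-0.188,0,-0.937,-0.703,0.1,0,0,-0.188,0,-0.937,-0.703,0.1,0,0,-0.188,0]'
cat > st.py <<'E'
from workcell import bot
import numpy as np, sys
from scipy.spatial.transform import Rotation as R
o=bot.get_obs();r=R.from_quat(o['tool_rot'])
print(o['clock'],np.round(o['eef_pos'],4),'ytool deg',np.degrees(np.arctan2(*r.as_matrix()[[1,0],1])).round(2),'zaxis',r.as_matrix()[:,2].round(3),'F',np.round(o['ft_force'],2),o['grip_width'])
if len(sys.argv)>1:
    t=np.array(list(map(float,sys.argv[1:4])));d=r.inv().apply(t-o['eef_pos']);print('tool shift norm',np.round(d/.5,4))
E
python3 st.py .490 -.010 .18
```

```text
clock: 0.93
eef_pos: [0.3838, 0.1454, 0.1988]
tool_rot: [-0.128, 0.992, 0.0, -0.0]
ft_force: [0.8, 0.3, 0.0]
grip_width: 0.0002
grasp_force: 0.0
0.9333 [0.3838 0.1454 0.1988] ytool deg 104.67 zaxis [-0.  0. -1.] F [0.84 0.32 0.04] 0.00020651494248693657
tool shift norm [-0.1268 -0.3545  0.0376]
```

```bash
python3 -m pendant '[-0.112,-0.313,0.03,0,0,0,0,-0.112,-0.313,0.03,0,0,0,0,-0.112,-0.313,0.03,0,0,0,0,-0.112,-0.313,0.03,0,0,0,0,-0.112,-0.313,0.03,0,0,0,0,-0.112,-0.313,0.03,0,0,0,0,-0.112,-0.313,0.03,0,0,0,0,-0.112,-0.313,0.03,0,0,0,0,-0.112,-0.313,0.03,0,0,0,0,-0.112,-0.313,0.03,0,0,0,0]' >/dev/null
python3 st.py .490 -.010 .13
python3 - <<'E'
from workcell import bot
import cv2
for n,s in(('side',(slice(120,320),slice(170,370))),('top',(slice(170,290),slice(200,360)))):
    cv2.imwrite(f'pics/{n}1.png',cv2.resize(bot.camera(n)['pixels'][s][:,:,::-1],None,fx=3 if n=='side' else 5,fy=3 if n=='side' else 5,interpolation=cv2.INTER_CUBIC))
E
```

```text
1.7667 [0.4767 0.0115 0.1844] ytool deg 104.8 zaxis [ 0.  0. -1.] F [ 0.27 -0.5  -0.42] 5.965033738008127e-05
tool shift norm [-0.0147 -0.0483  0.1088]
```

View pics/side1.png

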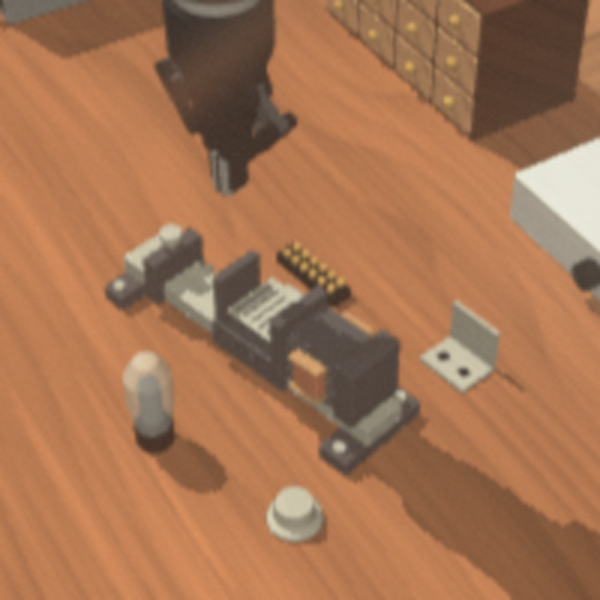

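The tip is at crop (228,190), above the heel end of the carriage and clear of everything. I'll correct, lower to just above the walls and look again.

```bash
python3 -m pendant '[-0.0147,-0.048,0.04,0,0,0,0,-0.0147,-0.048,0.07,0,0,0,0,-0.0147,-0.048,0.1,0,0,0,0,-0.0147,-0.048,0.1,0,0,0,0,-0.0147,-0.048,0.1,0,0,0,0,-0.0147,-0.048,0.1,0,0,0,0,-0.0147,-0.048,0.1,0,0,0,0,-0.0147,-0.048,0.1,0,0,0,0,-0.0147,-0.048,0.1,0,0,0,0,-0.0147,-0.048,0.1,0,0,0,0]' >/dev/null
python3 st.py .490 -.010 .09
python3 - <<'E'
from workcell import bot
import cv2
p=bot.camera('side')['pixels'][185:305,195:345,::-1]
cv2.imwrite('pics/side2.png',cv2.resize(p,None,fx=5,fy=5,interpolation=cv2.INTER_CUBIC))
E
```

```text
2.7 [ 0.4907 -0.0111  0.1347] ytool deg 104.67 zaxis [ 0.001 -0.    -1.   ] F [-0.49  0.5  -0.14] 0.0001597375583541444
tool shift norm [0.0009 0.0026 0.0894]
```

View pics/side2.png

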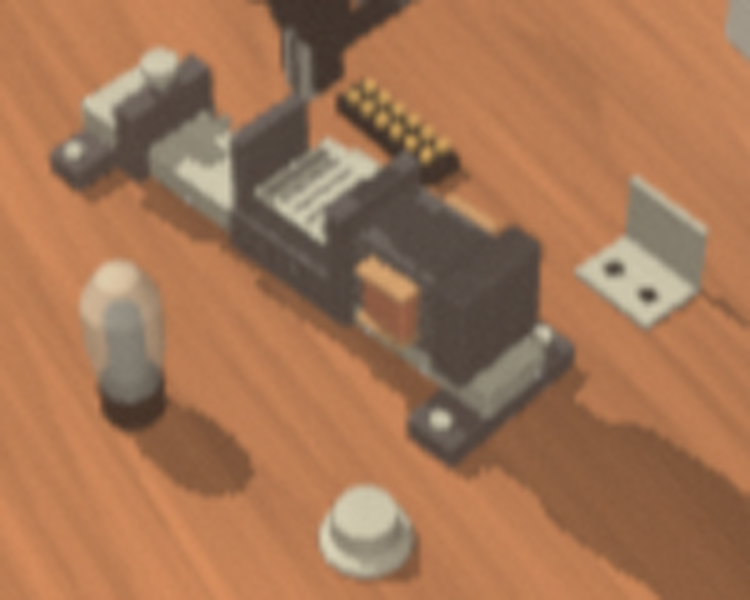

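```bash
python3 - <<'E'
from h import *
for z in(.10,.11,.12): print(z,ray('side',(318,95),z).round(4),ray('side',(290,85),z).round(4))
E
```

```text
0.1 [0.5053 0.0148 0.1   ] [0.4973 0.0282 0.1   ]
0.11 [0.5002 0.0053 0.11  ] [0.4923 0.0185 0.11  ]
0.12 [ 0.4951 -0.0042  0.12  ] [0.4873 0.0089 0.12  ]
```

```bash
python3 -m pendant '[0,0,0.02,0,0,0,0,0,0,0.04,0,0,0,0,0,0,0.06,0,0,0,0,0,0,0.08,0,0,0,0,0,0,0.085,0,0,0,0,0,0,0.09,0,0,0,0,0,0,0.094,0,0,0,0,0,0,0.094,0,0,0,0,0,0,0.094,0,0,0,0,0,0,0.094,0,0,0,0]' >/dev/null
python3 st.py .490 -.010 .08
```

```text
3.5833 [ 0.4908 -0.0112  0.0876] ytool deg 104.66 zaxis [ 0.001 -0.    -1.   ] F [-0.13  0.38 -0.69] 0.00021118072926319957
tool shift norm [0.001  0.0027 0.0151]
```

```bash
python3 -m pendant '[0,0,0.002,0,0,0,0,0,0,0.004,0,0,0,0,0,0,0.006,0,0,0,0,0,0,0.008,0,0,0,0,0,0,0.01,0,0,0,0,0,0,0.01,0,0,0,0,0,0,0.01,0,0,0,0,0,0,0.01,0,0,0,0,0,0,0.01,0,0,0,0,0,0,0.01,0,0,0,0]' >/dev/null
python3 st.py .490 -.010 .08
```

```text
4.4167 [ 0.4904 -0.0112  0.0822] ytool deg 104.66 zaxis [ 0.  0. -1.] F [-0.61 -0.14  0.22] 0.0001874178315665229
tool shift norm [0.0002 0.0025 0.0043]
```

```bash
python3 -m pendant '[0,0,0.002,0,0,0,0,0,0,0.004,0,0,0,0,0,0,0.006,0,0,0,0,0,0,0.008,0,0,0,0,0,0,0.01,0,0,0,0,0,0,0.01,0,0,0,0,0,0,0.01,0,0,0,0,0,0,0.01,0,0,0,0,0,0,0.01,0,0,0,0,0,0,0.01,0,0,0,0]' >/dev/null
python3 st.py .490 -.010 .075
python3 - <<'E'
from workcell import bot
import cv2
p=bot.camera('side')['pixels'][185:305,195:345,::-1]
cv2.imwrite('pics/side3.png',cv2.resize(p,None,fx=5,fy=5,interpolation=cv2.INTER_CUBIC))
E
```

```text
5.25 [ 0.4905 -0.0112  0.0772] ytool deg 104.66 zaxis [ 0. -0. -1.] F [ 0.15 -0.31  0.8 ] -1.0799994381919916e-05
tool shift norm [0.0003 0.0026 0.0044]
```

View pics/side3.png

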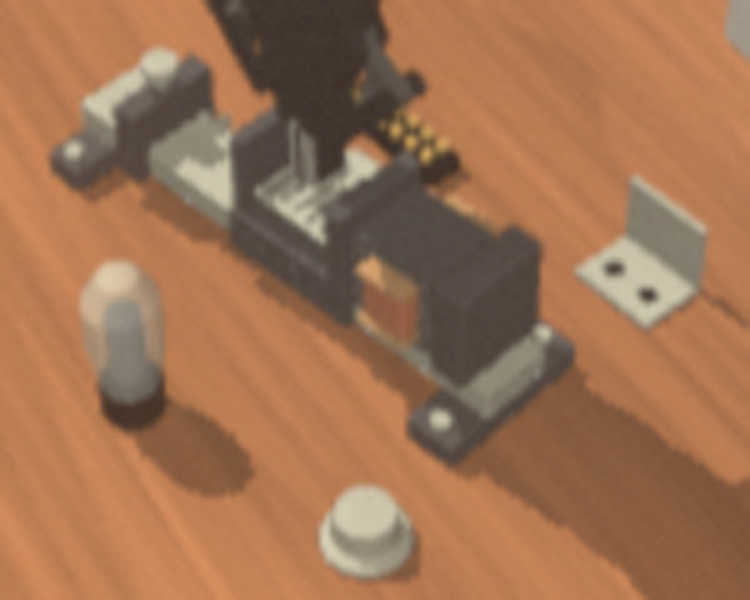

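The tips at (320,180) are in the pocket, clear of both walls and just above the tab. I'll continue down.

```bash
python3 -m pendant '[0,0,0.002,0,0,0,0,0,0,0.004,0,0,0,0,0,0,0.006,0,0,0,0,0,0,0.008,0,0,0,0,0,0,0.01,0,0,0,0,0,0,0.01,0,0,0,0,0,0,0.01,0,0,0,0,0,0,0.01,0,0,0,0,0,0,0.01,0,0,0,0,0,0,0.01,0,0,0,0]' >/dev/null
for i in 1 2 3; do python3 st.py; done
```

```text
6.1333 [ 0.4905 -0.0112  0.0722] ytool deg 104.66 zaxis [ 0.  0. -1.] F [-0.76 -0.13  0.53] -4.553239870381915e-05
6.1333 [ 0.4905 -0.0112  0.0722] ytool deg 104.66 zaxis [ 0.  0. -1.] F [-0.76 -0.13  0.53] -4.553239870381915e-05
6.1333 [ 0.4905 -0.0112  0.0722] ytool deg 104.66 zaxis [ 0.  0. -1.] F [-0.76 -0.13  0.53] -4.553239870381915e-05
```

```bash
python3 -m pendant '[0,0,0.002,0,0,0,0,0,0,0.004,0,0,0,0,0,0,0.006,0,0,0,0,0,0,0.006,0,0,0,0,0,0,0.006,0,0,0,0,0,0,0.006,0,0,0,0,0,0,0.006,0,0,0,0,0,0,0.006,0,0,0,0,0,0,0.006,0,0,0,0,0,0,0.006,0,0,0,0]' |grep force
python3 st.py
python3 - <<'E'
from workcell import bot
import cv2
p=bot.camera('side')['pixels'][200:250,235:285,::-1]
cv2.imwrite('pics/side4.png',cv2.resize(p,None,fx=11,fy=11,interpolation=cv2.INTER_CUBIC))
E
```

```text
ft_force: [-0.5, 0.1, 0.7]
grasp_force: 0.0
6.9667 [ 0.4904 -0.0112  0.0692] ytool deg 104.66 zaxis [ 0. -0. -1.] F [-0.5   0.05  0.69] -0.00012446621719353144
```

View pics/side4.png

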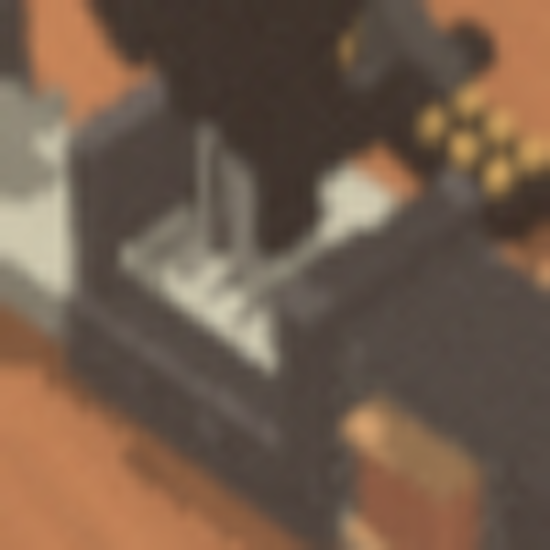

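The fingers stand in the pocket with the tips around crop (270,250). There's no force yet, so I'll keep going down.

```bash
python3 -m pendant '[0,0,0.002,0,0,0,0,0,0,0.004,0,0,0,0,0,0,0.006,0,0,0,0,0,0,0.008,0,0,0,0,0,0,0.008,0,0,0,0,0,0,0.008,0,0,0,0,0,0,0.008,0,0,0,0,0,0,0.008,0,0,0,0,0,0,0.008,0,0,0,0,0,0,0.008,0,0,0,0]' |grep -E "force|eef"
```

```text
eef_pos: [0.4903, -0.0112, 0.0652]
ft_force: [-1.1, 0.3, 2.9]
grasp_force: 0.9
```

```bash
python3 -m pendant '[0,0,0.002,0,0,0,0,0,0,0.004,0,0,0,0,0,0,0.006,0,0,0,0,0,0,0.008,0,0,0,0,0,0,0.008,0,0,0,0,0,0,0.008,0,0,0,0,0,0,0.008,0,0,0,0,0,0,0.008,0,0,0,0,0,0,0.008,0,0,0,0,0,0,0.008,0,0,0,0]' |grep -E "force|eef"
python3 - <<'E'
from workcell import bot
import cv2
p=bot.camera('side')['pixels'][200:250,235:285,::-1]
cv2.imwrite('pics/side5.png',cv2.resize(p,None,fx=11,fy=11,interpolation=cv2.INTER_CUBIC))
E
```

```text
eef_pos: [0.4904, -0.0112, 0.0612]
ft_force: [-1.9, 0.0, 3.4]
grasp_force: 1.6
```

View pics/side5.png

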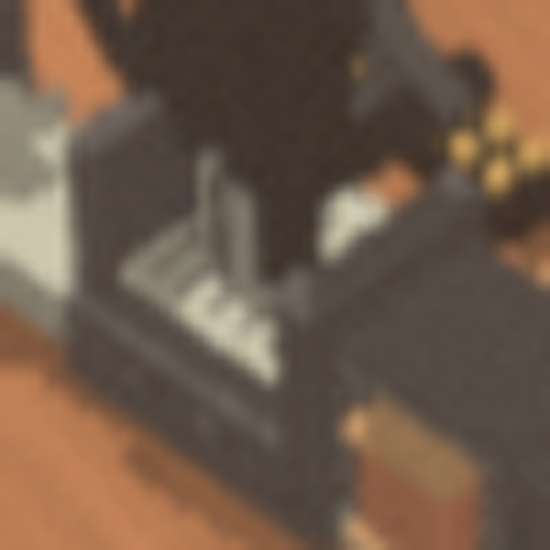

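The tab's lit top has moved down relative to the pocket edge, so it is being pressed. 3.5 mm more.

```bash
python3 -m pendant '[0,0,0.002,0,0,0,0,0,0,0.004,0,0,0,0,0,0,0.006,0,0,0,0,0,0,0.007,0,0,0,0,0,0,0.007,0,0,0,0,0,0,0.007,0,0,0,0,0,0,0.007,0,0,0,0,0,0,0.007,0,0,0,0,0,0,0.007,0,0,0,0,0,0,0.007,0,0,0,0]' |grep -E "force|eef"
```

```text
eef_pos: [0.4904, -0.0112, 0.0577]
ft_force: [-1.7, -0.6, 4.7]
grasp_force: 2.3
```

```bash
python3 -m pendant '[0,0,0.001,0,0,0,0,0,0,0.002,0,0,0,0,0,0,0.003,0,0,0,0,0,0,0.003,0,0,0,0,0,0,0.003,0,0,0,0,0,0,0.003,0,0,0,0,0,0,0.003,0,0,0,0,0,0,0.003,0,0,0,0,0,0,0.003,0,0,0,0,0,0,0.003,0,0,0,0]' |grep -E "force|eef"
```

```text
eef_pos: [0.4904, -0.0112, 0.0562]
ft_force: [-1.7, -0.1, 6.8]
grasp_force: 2.9
```

That's at or near the bottom. Now I'll push along the bar while holding it down.

```bash
python3 -m pendant '[0,0.005,0,0,0,0,0,0,0.01,0,0,0,0,0,0,0.015,0,0,0,0,0,0,0.02,0,0,0,0,0,0,0.025,0,0,0,0,0,0,0.03,0,0,0,0,0,0,0.035,0,0,0,0,0,0,0.04,0,0,0,0,0,0,0.045,0,0,0,0,0,0,0.05,0,0,0,0]' |grep -E "force|eef"
```

```text
schema error: expected a multiple of 7 numbers
```

```bash
python3 -m pendant '[0,0.005,0,0,0,0,0, 0,0.01,0,0,0,0,0, 0,0.015,0,0,0,0,0, 0,0.02,0,0,0,0,0, 0,0.025,0,0,0,0,0, 0,0.03,0,0,0,0,0, 0,0.035,0,0,0,0,0, 0,0.04,0,0,0,0,0, 0,0.045,0,0,0,0,0, 0,0.05,0,0,0,0,0]' |grep -E "force|eef"
```

```text
eef_pos: [0.4845, 0.0133, 0.0563]
ft_force: [1.3, -3.0, 4.4]
grasp_force: 2.5
```

```bash
python3 -m pendant '[0,0.005,0,0,0,0,0, 0,0.01,0,0,0,0,0, 0,0.015,0,0,0,0,0, 0,0.02,0,0,0,0,0, 0,0.025,0,0,0,0,0, 0,0.03,0,0,0,0,0, 0,0.035,0,0,0,0,0, 0,0.04,0,0,0,0,0, 0,0.045,0,0,0,0,0, 0,0.05,0,0,0,0,0]' |grep -E "force|eef"
python3 - <<'E'
from workcell import bot
import cv2
for n in('top','side'): cv2.imwrite(f'pics/{n}6.png',bot.camera(n)['pixels'][:,:,::-1])
a=cv2.imread('pics/top6.png')[185:285,215:315];b=cv2.imread('pics/side6.png')[185:285,195:295]
cv2.imwrite('pics/c6.png',cv2.resize(cv2.hconcat([a,b]),None,fx=4,fy=4,interpolation=cv2.INTER_CUBIC))
E
```

```text
eef_pos: [0.478, 0.0375, 0.0563]
ft_force: [1.3, -3.1, 5.2]
grasp_force: 2.5
```

View pics/c6.png

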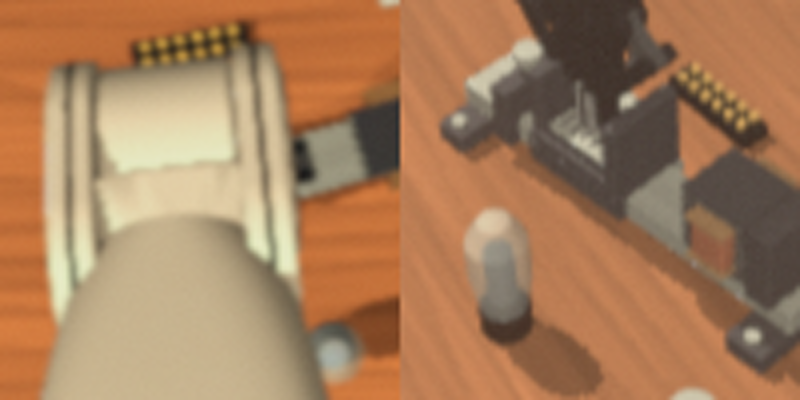

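The side view shows the jaw well away from the core, which is still standing. The heel is nearing the stop at about (525,120). I have no picture views left, so I'll watch the force for the stop.

```bash
python3 -m pendant '[0,0.005,0,0,0,0,0, 0,0.01,0,0,0,0,0, 0,0.015,0,0,0,0,0, 0,0.02,0,0,0,0,0, 0,0.024,0,0,0,0,0, 0,0.028,0,0,0,0,0, 0,0.032,0,0,0,0,0, 0,0.036,0,0,0,0,0, 0,0.038,0,0,0,0,0, 0,0.04,0,0,0,0,0]' |grep -E "force|eef"
```

```text
eef_pos: [0.4729, 0.0566, 0.0562]
ft_force: [1.2, -4.7, 5.5]
grasp_force: 2.6
```

```bash
python3 -m pendant '[0,0.002,0,0,0,0,0, 0,0.004,0,0,0,0,0, 0,0.006,0,0,0,0,0, 0,0.008,0,0,0,0,0, 0,0.01,0,0,0,0,0, 0,0.01,0,0,0,0,0, 0,0.01,0,0,0,0,0, 0,0.01,0,0,0,0,0, 0,0.01,0,0,0,0,0, 0,0.01,0,0,0,0,0]' |grep -E "force|eef"
```

```text
eef_pos: [0.4715, 0.0615, 0.0562]
ft_force: [0.2, -3.0, 5.9]
grasp_force: 2.7
```

```bash
python3 -m pendant '[0,0.002,0,0,0,0,0, 0,0.004,0,0,0,0,0, 0,0.006,0,0,0,0,0, 0,0.008,0,0,0,0,0, 0,0.01,0,0,0,0,0, 0,0.01,0,0,0,0,0, 0,0.01,0,0,0,0,0, 0,0.01,0,0,0,0,0, 0,0.01,0,0,0,0,0, 0,0.01,0,0,0,0,0]' |grep -E "force|eef"
```

```text
eef_pos: [0.4702, 0.0663, 0.0562]
ft_force: [0.6, -3.0, 5.1]
grasp_force: 2.7
```

```bash
python3 -m pendant '[0,0.001,0,0,0,0,0, 0,0.002,0,0,0,0,0, 0,0.003,0,0,0,0,0, 0,0.004,0,0,0,0,0, 0,0.005,0,0,0,0,0, 0,0.006,0,0,0,0,0, 0,0.006,0,0,0,0,0, 0,0.006,0,0,0,0,0, 0,0.006,0,0,0,0,0, 0,0.006,0,0,0,0,0]' |grep -E "force|eef"
```

```text
eef_pos: [0.4697, 0.068, 0.0562]
ft_force: [1.7, -6.3, 4.6]
grasp_force: 4.6
```

```bash
python3 -m pendant '[0,0.001,0,0,0,0,0, 0,0.002,0,0,0,0,0, 0,0.003,0,0,0,0,0, 0,0.004,0,0,0,0,0, 0,0.004,0,0,0,0,0, 0,0.004,0,0,0,0,0, 0,0.004,0,0,0,0,0, 0,0.004,0,0,0,0,0, 0,0.004,0,0,0,0,0, 0,0.004,0,0,0,0,0]' |grep -E "force|eef"; python3 st.py
```

```text
eef_pos: [0.4697, 0.068, 0.0563]
ft_force: [3.5, -12.4, 5.8]
grasp_force: 8.7
16.3333 [0.4697 0.068  0.0563] ytool deg 104.53 zaxis [ 0.002 -0.007 -1.   ] F [  3.53 -12.39   5.76] 4.2517547738618296e-05
```

The force rose to 12 N with no movement, so the jaw is against the stop. I'll ease the push, lift straight up, step off the heel wall and go clear.

```bash
python3 -m pendant '[0,-0.003,0,0,0,0,0, 0,-0.005,0,0,0,0,0, 0,-0.005,-0.006,0,0,0,0, 0,-0.005,-0.012,0,0,0,0, 0,-0.005,-0.018,0,0,0,0, 0,-0.005,-0.024,0,0,0,0, 0,-0.01,-0.03,0,0,0,0, 0,-0.02,-0.035,0,0,0,0, 0,-0.02,-0.05,0,0,0,0, 0,-0.02,-0.08,0,0,0,0]' |grep -E "force|eef"
python3 -m pendant '[0,0,-0.06,0,0,0,0, 0,0,-0.12,0,0,0,0, 0,0,-0.18,0,0,0,0, 0,0,-0.24,0,0,0,0, 0.1,0.1,-0.24,0,0,0,0, 0.2,0.2,-0.24,0,0,0,0, 0.2,0.3,-0.24,0,0,0,0, 0.2,0.4,-0.24,0,0,0,0, 0.2,0.5,-0.24,0,0,0,0, 0.2,0.5,-0.24,0,0,0,0]' |grep -E "force|eef"
python3 - <<'E'
from workcell import bot
import cv2,numpy as np
from h import *
for n in('top','side'):
    p=bot.camera(n)['pixels'][:,:,::-1];cv2.imwrite(f'pics/{n}7.png',p)
    d=cv2.absdiff(p,cv2.imread(f'pics/{n}0.png')).max(2)
    _,_,s,c=cv2.connectedComponentsWithStats(cv2.morphologyEx((d>50).astype(np.uint8),cv2.MORPH_OPEN,np.ones((2,2))))
    print(n,[r.tolist() for r in s[1:] if r[4]>8])
    if n=='top':   # brightness along the bar centre line, image crossing of dark heel/stop
        K,T,_,_=C[n]
        out=[]
        for k in range(-130,120,3):
            w=np.array([.491-.254*k/1000*1, -.014+.967*k/1000,.09])+np.array([-.010*.967,-.010*.254,0])
            q=T[:,:3].T@(w-T[:,3]);u=K@[q[0],-q[1],-q[2]];u=u[:2]/u[2]
            out.append(f"{k}:{int(p[int(round(u[1])),int(round(u[0]))].mean())}")
        print(' '.join(out))
E
```

```text
eef_pos: [0.4695, 0.0615, 0.095]
ft_force: [1.0, -0.5, -0.0]
grasp_force: 0.0
eef_pos: [0.3209, 0.2515, 0.217]
ft_force: [0.7, 0.6, 0.8]
grasp_force: 0.0
top [[272, 212, 38, 22, 305], [252, 221, 19, 9, 86], [247, 222, 221, 91, 7227], [248, 230, 9, 18, 72], [256, 230, 4, 3, 12], [289, 233, 8, 4, 24], [259, 240, 4, 4, 13], [168, 282, 265, 77, 9530], [0, 298, 189, 122, 14571], [447, 311, 59, 81, 2396], [335, 358, 28, 18, 249], [387, 362, 14, 10, 46], [392, 405, 34, 15, 146]]
-130:90 -127:90 -124:95 -121:104 -118:96 -115:88 -112:88 -109:89 -106:87 -103:84 -100:76 -97:74 -94:82 -91:87 -88:86 -85:88 -82:89 -79:87 -76:87 -73:90 -70:88 -67:88 -64:86 -61:88 -58:89 -55:88 -52:88 -49:88 -46:96 -43:125 -40:180 -37:204 -34:213 -31:216 -28:217 -25:216 -22:216 -19:216 -16:212 -13:188 -10:153 -7:150 -4:151 -1:153 2:152 5:153 8:152 11:153 14:152 17:152 20:153 23:141 26:116 29:86 32:89 35:82 38:77 41:124 44:173 47:191 50:189 53:195 56:184 59:188 62:204 65:198 68:200 71:196 74:169 77:136 80:135 83:126 86:124 89:115 92:77 95:45 98:53 101:75 104:85 107:104 110:138 113:128 116:142 119:156
side [[0, 0, 30, 13, 208], [110, 0, 6, 10, 28], [82, 3, 22, 15, 219], [20, 9, 14, 16, 150], [132, 8, 3, 12, 26], [80, 12, 52, 48, 778], [11, 23, 45, 93, 1648], [121, 47, 4, 5, 17], [16, 48, 13, 3, 27], [119, 70, 34, 71, 1115], [223, 192, 16, 11, 77], [111, 198, 120, 222, 10657], [240, 203, 10, 7, 45], [249, 205, 30, 41, 406], [39, 217, 13, 20, 161], [230, 216, 13, 12, 81], [52, 219, 5, 13, 31], [28, 225, 6, 8, 18], [200, 234, 13, 17, 96], [33, 237, 31, 55, 1019], [56, 236, 5, 2, 10], [230, 250, 78, 170, 7882], [26, 346, 10, 11, 62], [124, 346, 32, 21, 318], [17, 368, 6, 14, 47], [21, 388, 40, 32, 697], [151, 401, 22, 16, 96]]
```

```bash
python3 -c "
from workcell import bot
print(bot.job_done())"
```

```text
the job is handed in; nothing more can be done
None
```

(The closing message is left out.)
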